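# Take moisture readings on three boards

### The arm

A 6-joint arm with a two-finger parallel gripper is mounted at the origin on the work surface. World frame = base frame: x ahead of the robot, y to its left, z up, the work surface at z = 0. Lengths are in mm, angles in rad, forces in N, time in s.
With the tool pointing down it reaches from about 275 to 775 mm from the base axis. Payload 14.6 kg.
Tool frame: the origin (TCP) lies at the very end of the fingers, on their centre line; the grasp point (between the pads) lies 19 mm behind it (r.pinch_z is the distance from the TCP to the grasp point, in mm); z points along the fingers, y is the line along which they close (so a half turn about z gives the same grasp; the last joint's range is limited). The gripper opens to 85 mm and grips with 20 to 120 N. Pads are 22 mm wide; open, the fingers measure 114 mm over their backs; the gripper's body (76 mm by 85 mm) begins 54 mm behind the grasp point. The pads swing forward as they close: fully open they stand 13 mm farther back than shut.
Start: joints at [-1.348, 0.263, -0.048, 1.259, 0, 1.415], TCP at [193.654, -487.982, 231.278] pointing down, gripper open.
Joint ranges: [-2.65, 2.65], [-0.89, 1.7], [-1.18, 1.37], [-2.13, 2.11], [-1.35, 1.29], [-3.14, 3.14]. Speed limits (rad/s): [1.89, 1.89, 2.57, 2.79, 3.14, 3.14].

### API

Orientations are given as a unit quaternion [w, x, y, z].
In Python, from workcell import get_obs, read_camera, sign_off, look_for, outline_of, tip_of, r gives the robot as it stands.
- The arm moves only by the tool drive_tool, never from a script. Its argument "commands" is a list of rows, each a list of 2 entries, a list of its own where there are three numbers: the shift along the world's x, y, z in m, then the turn about the world's z in rad. In form: [[[tx, ty, tz], twist], ...]. A call has 1 to 20 rows; each row shifts and turns the commanded pose from where the row before left it; what a row does not reach is not made up. A row lasts 1/12 s, in which the tool goes at most 41.7 mm and 7.16 degrees, less where a joint would pass 70% of its speed; a pose out of reach is approached as far as the arm can. A call is refused whole if a number of a shift passes 0.0417 or a number of a turn 0.125, either way. A call with a gripper value outside its range is refused whole. "fingers" is the opening, from 0 (shut) to 1 (fully open), set as the call begins (left out, the last holds). The fingers move at their own pace and stop on an object; "newtons" is the grip in N (left out, the last holds). Time passes only in rows, so rows that do not move let the fingers close. It gives the time, the measured TCP pose, the force, the opening and the grip force at its end, in the units of the state.
- get_obs(): the state, without advancing time (a new reading comes with each control period).
- read_camera(name): name is "scene" or "top" or "wrist"; returns a dict with "image" (420x560x3 uint8, red, green, blue), "range_z" (420x560 float32, mm along the optical axis (not along the pixel's ray), 0 where there is no reading), "fx", "fy", "cx", "cy" (pixels), "origin" and "orientation" of the camera in the world. Camera axes: x right, y down, z forward; pixel columns grow to the right and rows downward; lengths in mm; the calibration is good to about 2 mm. A picture is of the moment at which its call begins.
- sign_off(): hands the job in; it is judged then, once.
Trained networks look in a picture, given as the dict that the camera call returned (one of the last four; its "shot" number tells which), for a name from the list of things; names that differ only in an ending like _2 or _b are one class to them, and where a whole thing is asked for, a point or a joint stands for the part that bears it (a point fixed in the world has none). Each returns a list of dicts, best first, with "score" (0 to 1); they miss things now and then, are a little off and sometimes report something else, mostly with a low value. They report only what shows in the picture. A call takes as long as a camera call.
- look_for(picture, target): "position" ([x, y, z] in mm, in world coordinates, good to about 4 mm: the middle of the surface that is visible of it).
- outline_of(picture, target): "mask" (420x560 bool, what is visible of it).
- tip_of(picture, target): "position" ([x, y, z] in mm, in world coordinates, good to about 4 mm: a listed point, or the origin of a listed thing).
The state is a dict: "t": time; "q": joint angles; "dq": joint speeds; "joint_torque": joint torques, N m; "ee_pos": TCP position; "orientation": TCP orientation; "ft_force": force on the tool from outside, world axes, zero at the start; "wrist_torque": the same for the moment, N m; "gripper_width": opening from 0.0 (shut) to 1.0 (fully open); "finger_force": force on a finger pad.
Only numpy, scipy, OpenCV 4.12 (cv2) and the standard library are available. Lean on these libraries where they do the work, as an engineer would, in place of code of your own. Each camera call takes 0.05 s, during which the arm holds its last target. There are 200 camera calls.

### The job

Take the moisture probe out of its stand and take a reading on each of the three boards, from the shortest to the longest: holding the probe upright, press its ball gently inside the pencilled ring until the sprung head gives a few millimetres, and keep it there for a second. Then put the probe back into its stand, upright with its collar resting flat on top, and let go. Leave the boards and the other things on the bench where they are.

Things in the scene. Friction and masses are not known exactly. Their poses are not given: they have to be found in the camera images.
- probe: Moisture probe, upright in the stand, 175 mm tall, about 190 g. Square grey handle 30 x 30 mm (faces square to its x and y), 8 to 103 mm above the origin; under it a black collar 50 x 50 x 8 mm; below that a black sleeve, 16 mm diameter, 40 mm long, then a thin rod and an 18 mm steel ball, the measuring head. Origin: centre of the collar's underside; z up along the probe, ball at the bottom.
- probe_tip (a point): Lowest point of the steel ball of the probe, on its axis, 72 mm below the probe's origin when the head is not pressed in (it moves with the head).
- probe_head (a joint): How far the sprung ball head is pushed up into the probe: 0 m = fully out, 0.012 m = bottomed. Spring: 2 N to start moving, 0.5 N more per mm, 8 N when bottomed.
- stand: Fixed dark wooden block 90 x 90 x 90 mm with a square well 30 x 30 mm open at its top, in its middle and right through it. The probe's ball and sleeve hang in the well without touching the bench and its collar rests on the block's top. Origin: centre of the underside, z up.
- stand_seat (a point): Centre of the well's mouth at the top of the stand, 90 mm above the bench; the probe's origin lies here when it is put away.
- glue: Bystander: white glue bottle, 60 mm diameter, 130 mm tall, standing; origin at the centre of its underside, z up.
- tin: Bystander: steel tin, 72 mm diameter, 75 mm tall, standing; origin at the centre of its underside, z up.
- hammer: Bystander: hammer 200 mm long lying on the bench beyond the boards, 26 mm high; origin under its middle, handle towards its own -x.
- board_short: The shortest of three loose beech boards lying flat on the bench: 100 mm long (its x), 70 mm wide (its y), 45 mm thick. Origin: centre of its underside, z up.
- board_short_mark (a point): Test point of that board: centre of the pencilled ring (22 mm inside, 28 mm outside, with four ticks) on its top face, 45 mm above the bench, +22 mm along the board's x from its middle.
- board_middle: The middle-length of three loose beech boards lying flat on the bench: 140 mm long (its x), 70 mm wide (its y), 32 mm thick. Origin: centre of its underside, z up.
- board_middle_mark (a point): Test point of that board: centre of the pencilled ring (22 mm inside, 28 mm outside, with four ticks) on its top face, 32 mm above the bench, -40 mm along the board's x from its middle.
- board_long: The longest of three loose beech boards lying flat on the bench: 185 mm long (its x), 70 mm wide (its y), 22 mm thick. Origin: centre of its underside, z up.
- board_long_mark (a point): Test point of that board: centre of the pencilled ring (22 mm inside, 28 mm outside, with four ticks) on its top face, 22 mm above the bench, +50 mm along the board's x from its middle.

How it is judged (in metres and radians):
On the way, in this order (a step that is already met when the one before it is completed fails the run):
1. the probe is lifted clear out of the stand (z of probe_tip in the frame of stand_seat above 0.005 m), for 0.1 s.
2. ball inside the ring of the shortest board (tip within 10 mm), head in by 1.5 mm, upright within 15 deg, 0.5 s (distance between probe_tip and board_short_mark below 0.01 m and value of joint probe_head above 0.0015 m and contact force between probe and board_short above 1 N and angle between probe's own z axis and vertical below 0.26 rad), for 0.5 s.
3. ball inside the ring of the middle board (tip within 10 mm), head in by 1.5 mm, upright within 15 deg, 0.5 s (distance between probe_tip and board_middle_mark below 0.01 m and value of joint probe_head above 0.0015 m and contact force between probe and board_middle above 1 N and angle between probe's own z axis and vertical below 0.26 rad), for 0.5 s.
4. ball inside the ring of the longest board (tip within 10 mm), head in by 1.5 mm, upright within 15 deg, 0.5 s (distance between probe_tip and board_long_mark below 0.01 m and value of joint probe_head above 0.0015 m and contact force between probe and board_long above 1 N and angle between probe's own z axis and vertical below 0.26 rad), for 0.5 s.
At the end, for the whole second after the job is handed in: The probe stands released and at rest in the stand's well: its origin within 10 mm sideways and 3 mm in height of the well's mouth centre, upright within 0.08 rad; all three boards within 30 mm of where they lay (horizontal distance between probe and stand_seat below 0.01 m and z of probe in the frame of stand_seat between -0.003 and 0.003 m and angle between probe's own z axis and vertical below 0.08 rad and linear speed of probe below 0.02 m/s and distance of each of board_short, board_middle, board_long from where it was at the start of the episode below 0.03 m); the robot touches nothing.
It fails at once if the probe is forced onto a board with more than 20 N (contact force between probe and board_short above 20 N or contact force between probe and board_middle above 20 N or contact force between probe and board_long above 20 N).
It fails at once if a board is shifted by more than 30 mm (distance of any of board_short, board_middle, board_long from where it was at the start of the episode above 0.03 m).
It fails at once if the glue, tin or hammer is moved by more than 30 mm (distance of any of glue, tin, hammer from where it was at the start of the episode above 0.03 m).
It fails at once if the glue or tin is tipped over (angle between any of glue, tin's own z axis and vertical above 0.5 rad).
It also fails if it takes over 72 s, if anything falls off the work surface, if the arm or the gripper's body presses on something with over 40 N, if the wrist force passes 120 N, or if a joint passes its speed limit or range.

## Working session

There is one attempt and no reset: what is moved stays moved. The work goes in short steps, Python scripts to look and compute and a tool call to move; the robot and the scene stay as the last step left them, time stands still between calls to the robot, and variables do not carry over. Pictures are saved under pics/ and viewed, at most 10 in all, crops included, and the job is handed in when it is done.

Besides the shell and the picture viewer there is one more tool, called after "Call:" as a command line: name --argument value ..., lists and objects as JSON in quotes. drive_tool: Moves the arm, as the interface text tells. Its arguments: {"type":"object","properties":{"commands":{"type":"array","items":{"type":"array"}},"fingers":{"type":"number"},"newtons":{"type":"number"}},"required":["commands"]}

```bash
mkdir -p pics; cat > h.py <<'E'
import numpy as np, cv2
from scipy.spatial.transform import Rotation as R
from workcell import *
def rot(q): return R.from_quat([q[1],q[2],q[3],q[0]]).as_matrix()
def cloud(p):
    z=p["range_z"].astype(float); v,u=np.mgrid[:z.shape[0],:z.shape[1]]
    c=np.stack([(u-p["cx"])/p["fx"]*z,(v-p["cy"])/p["fy"]*z,z],-1)
    w=c@rot(p["orientation"]).T+np.array(p["origin"]); w[z==0]=np.nan
    return w
def save(p,n): cv2.imwrite("pics/"+n,p["image"][...,::-1])
E
cat > a.py <<'E'
from h import *
np.set_printoptions(precision=1,suppress=True)
o=get_obs(); print(o["t"],o["ee_pos"],o["orientation"],o["ft_force"])
for cam in ("top","scene"):
    p=read_camera(cam); save(p,cam+"1.png"); print(cam,p["origin"])
    W=cloud(p)
    for n in ["probe","stand","glue","tin","hammer","board_short","board_middle","board_long"]:
        m=outline_of(p,n)
        if not m: print(n,"none"); continue
        k=m[0]["mask"]; pts=W[k]; pts=pts[~np.isnan(pts[:,0])]
        zt=np.percentile(pts[:,2],95); tp=pts[abs(pts[:,2]-zt)<5]
        rc=cv2.minAreaRect(tp[:,:2].astype(np.float32))
        print(n,round(m[0]["score"],2),k.sum(),"ztop",zt,"rect",np.round(rc[0],1),np.round(rc[1],1),round(rc[2],1),"origin",[(np.array(t["position"]),round(t["score"],2)) for t in tip_of(p,n)[:1]])
    for n in ["stand_seat","board_short_mark","board_middle_mark","board_long_mark","probe_tip"]:
        print(n,[(np.array(t["position"]),round(t["score"],2)) for t in tip_of(p,n)[:2]])
E
python3 a.py
```

```text
0.0 [ 193.6 -487.7  230.8] [-0.   1.   0.2 -0. ] [-0.7  0.5 -0.4]
top [ 334.8    0.8 1325.3]
probe 0.95 492 ztop 194.9839179354912 rect [500.3 311. ] [28.2 29.3] 11.2 origin [(array([765. , 223.9,   1.9]), 0.63)]
stand none
glue 0.84 551 ztop 130.83297035663907 rect [ 762.  -194.6] [25.8 25.2] 46.0 origin [(array([ 760.5, -197.6,   -0.9]), 0.75)]
tin 0.77 689 ztop 78.72488035094202 rect [775.5   0.2] [61.1 62.5] 89.5 origin [(array([774.6,   3.2,  -1.3]), 0.98)]
hammer 0.91 859 ztop 28.930491813929212 rect [752.8 219.6] [198.7  81.2] 79.7 origin [(array([763.9, 222.3,   0.9]), 0.74)]
board_short 0.87 1149 ztop 49.32999890771614 rect [ 530.9 -301.3] [99.6 69.6] 10.6 origin [(array([ 533.1, -303.1,    0.6]), 0.86)]
board_middle 0.79 1469 ztop 36.13932217835736 rect [494.4  94.1] [139.1  69.2] 2.9 origin [(array([491.3,  94.7,  -4.6]), 0.97)]
board_long 0.96 1888 ztop 26.185705003457304 rect [ 541.5 -121.8] [183.9  69.7] 15.5 origin [(array([ 543.4, -122.5,   -0.8]), 0.83)]
stand_seat [(array([498.3, 311.6,  88. ]), 0.58), (array([768.7, 222.7,   1.7]), 0.17)]
board_short_mark [(array([
[... 774 characters left out ...]
. , 214.4,   3.5]), 0.95)]
board_short 0.96 1070 ztop 47.195400079832154 rect [ 533.5 -298.8] [100.   69.8] 9.7 origin [(array([ 530.2, -301.8,   -1.3]), 0.74)]
board_middle 0.6 1129 ztop 34.61780878782819 rect [496.   96.5] [141.4  68.8] 2.7 origin [(array([494.6,  94.5,   1.7]), 0.95)]
board_long 0.97 1348 ztop 24.445138916544238 rect [ 545.4 -118.8] [182.3  69.4] 15.3 origin [(array([ 540.9, -122.4,    0.4]), 0.55)]
stand_seat [(array([502.8, 311.2,  92.9]), 0.91), (array([ 552.6, -297.3,   45.8]), 0.74)]
board_short_mark [(array([ 550.6, -297.8,   47. ]), 0.55)]
board_middle_mark [(array([451.8,  94.7,  35.8]), 0.79)]
board_long_mark [(array([ 590.9, -106.2,   18.8]), 0.65)]
probe_tip []
```

View pics/top1.png

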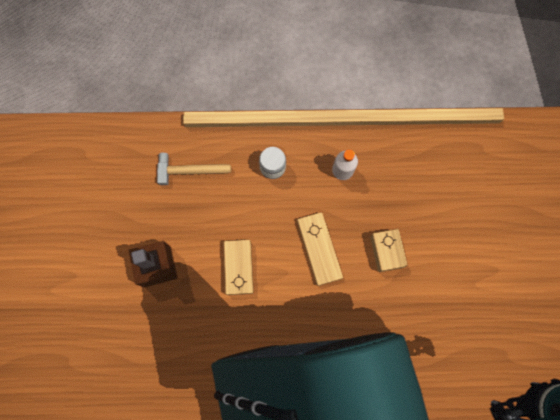

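View pics/scene1.png

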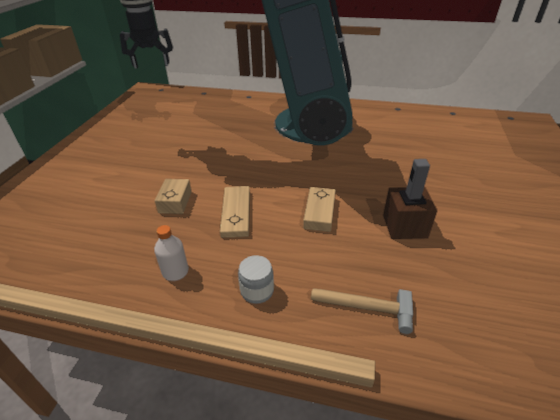

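The top view shows the probe and stand near (145,260), and the rings at about (389,241) short, (238,282) middle and (314,230) long. The scene view shows the same layout, with the probe upright at (415,185), and the networks agree. Next I move above the probe for a wrist view.

Call:
drive_tool --commands '[[[0.011,0.0285,0.005],0],[[0.011,0.0285,0.005],0],[[0.011,0.0285,0.005],0],[[0.011,0.0285,0.005],0],[[0.011,0.0285,0.005],0],[[0.011,0.0285,0.005],0],[[0.011,0.0285,0.005],0],[[0.011,0.0285,0.005],0],[[0.011,0.0285,0.005],0],[[0.011,0.0285,0.005],0],[[0.011,0.0285,0.005],0],[[0.011,0.0285,0.005],0],[[0.011,0.0285,0.005],0],[[0.011,0.0285,0.005],0]]' --fingers 1

```text
t: 3.32
ee_pos: [347.8, -87.5, 301.7]
orientation: [0.0, 0.982, 0.188, 0.0]
ft_force: [0.6, -0.5, -0.1]
gripper_width: 0.999
finger_force: 0.0
```

Call:
drive_tool --commands '[[[0.011,0.0285,0.005],0],[[0.011,0.0285,0.005],0],[[0.011,0.0285,0.005],0],[[0.011,0.0285,0.005],0],[[0.011,0.0285,0.005],0],[[0.011,0.0285,0.005],0],[[0.011,0.0285,0.005],0],[[0.011,0.0285,0.005],0],[[0.011,0.0285,0.005],0],[[0.011,0.0285,0.005],0],[[0.011,0.0285,0.005],0],[[0.011,0.0285,0.005],0],[[0.01,0.0265,0],0],[[0,0,0],0],[[0,0,0],0]]'

```text
t: 4.57
ee_pos: [489.8, 280.5, 360.5]
orientation: [0.0, 0.982, 0.189, -0.001]
ft_force: [-0.0, 0.7, 0.6]
gripper_width: 0.998
finger_force: 0.0
```

```bash
cat > w.py <<'E'
from h import *
import sys
np.set_printoptions(precision=3,suppress=True)
o=get_obs(); M=rot(o["orientation"]); print(o["t"],o["ee_pos"],"toolx yaw",np.degrees(np.arctan2(M[1,0],M[0,0])),"z",M[:,2],o["q"],o["ft_force"],o["gripper_width"])
p=read_camera("wrist"); save(p,sys.argv[1]); W=cloud(p); print(p["origin"])
for n in ("probe","stand"):
    for m in outline_of(p,n)[:1]:
        pts=W[m["mask"]]; pts=pts[~np.isnan(pts[:,0])]
        h=np.histogram(pts[:,2],bins=np.arange(0,260,10)); print(n,m["score"],len(pts),h[0])
        for lo,hi in ((185,205),(92,106),(80,94)):
            tp=pts[(pts[:,2]>lo)&(pts[:,2]<hi)]
            if len(tp)<50: continue
            rc=cv2.minAreaRect(tp[:,:2].astype(np.float32)); print(lo,len(tp),np.median(tp[:,2]),np.round(rc[0],1),np.round(rc[1],1),round(rc[2],1))
print(tip_of(p,"stand_seat")[:1],look_for(p,"probe")[:1])
E
python3 w.py wr1.png
```

```text
4.5667 [489.845 280.522 360.486] toolx yaw 21.742147433979127 z [-0.001 -0.    -1.   ] [ 0.376  0.34   0.413  1.645 -0.     3.138] [-0.044  0.691  0.574] 0.9981936829101913
[552.664 305.218 502.538]
probe 0.87 1876 [  0   0   0   0   0   0   0   0   2 680  14  19  23  24  23  31  31  45
  97 887   0   0   0   0   0]
185 963 192.1086231921825 [499.8 311.7] [30.3 30.1] 15.0
92 685 97.45283256284915 [500.1 311.9] [49.4 50. ] 15.8
stand 0.88 3518 [  26    4    5    6    4    7    5    7 2354 1016    0    0    0    0
    0    0    0    0   20   14    0    0    0    0    0]
80 3341 89.53873424222513 [499.6 311.8] [90.4 90.3] 14.1
[] [{'position': [508.2, 307.8, 188.4], 'score': 0.8}]
```

The wrist view measures the handle centre at about (500, 312), yaw 15°, top at z 192, and the stand top at z 89.5. Joint 6 is near its limit here, so I grasp the other pair of faces by turning to yaw 105°.

Call:
drive_tool --commands '[[[0.001,0.003,0],0.121],[[0.001,0.003,0],0.121],[[0.001,0.003,0],0.121],[[0.001,0.003,0],0.121],[[0.001,0.003,0],0.121],[[0.001,0.003,0],0.121],[[0.001,0.003,0],0.121],[[0.001,0.003,0],0.121],[[0.001,0.003,0],0.121],[[0.001,0.0043,0],0.121],[[0,0,-0.02],0.121],[[0,0,-0.02],0.122],[[0,0,-0.02],0],[[0,0,-0.02],0],[[0,0,-0.02],0],[[0,0,0],0],[[0,0,0],0]]'

```text
t: 6.23
ee_pos: [499.2, 310.1, 261.6]
orientation: [-0.0, 0.61, 0.793, -0.0]
ft_force: [0.7, 0.5, 1.5]
gripper_width: 1.0
finger_force: 0.0
```

```bash
python3 w.py wr2.png
```

```text
6.2333 [499.242 310.102 261.582] toolx yaw 104.85190185179206 z [-0.001 -0.    -1.   ] [ 0.417  0.369  0.191  1.394 -0.     1.729] [0.72  0.465 1.461] 1.000323583561558
[480.656 375.718 403.664]
probe 0.58 3598 [   0    0    0    0    0    0    0    0    5 1088   37   65   67   88
   53  102  112  140  215 1626    0    0    0    0    0]
185 1773 192.24894458888642 [499.5 312.1] [29.6 28.7] 16.2
92 1099 97.42124686728613 [500.1 312.1] [49.5 49.1] 15.0
stand 0.61 5377 [  37   37   42   46   50   47   64   71 3553 1414    0    0    0    0
    0    0    0    0    0    0    0    0    0    0    0]
80 4934 89.5688851861922 [499.9 311.2] [90.3 90.3] 14.2
[] [{'position': [505.2, 318.1, 185.0], 'score': 0.84}]
```

View pics/wr2.png

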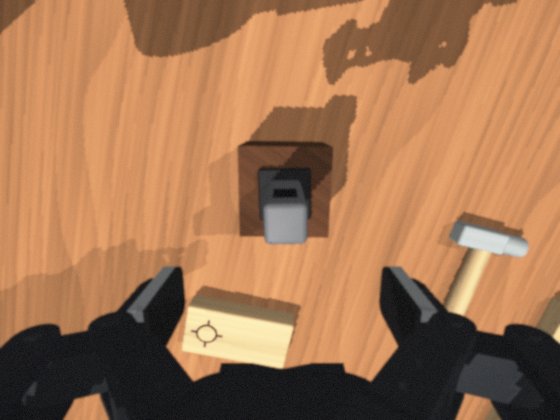

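The handle at (285,215) is square to the fingers and central between them (finger pads near 170 and 395), and the stand edges look parallel to it. Both wrist positions agree, so I descend and grip.

Call:
drive_tool --commands '[[[0.0005,0.0018,-0.0136],0],[[0,0,-0.02],0],[[0,0,-0.02],0],[[0,0,-0.02],0],[[0,0,-0.02],0],[[0,0,-0.015],0],[[0,0,-0.015],0],[[0,0,0],0],[[0,0,0],0]]'

```text
t: 7.23
ee_pos: [500.2, 312.6, 138.0]
orientation: [-0.0, 0.609, 0.793, -0.0]
ft_force: [0.6, 0.6, 1.3]
gripper_width: 1.002
finger_force: 0.0
```

Call:
drive_tool --commands '[[[0,0,0],0],[[0,0,0],0],[[0,0,0],0],[[0,0,0],0],[[0,0,0],0],[[0,0,0],0],[[0,0,0],0],[[0,0,0],0],[[0,0,0],0],[[0,0,0],0],[[0,0,0],0],[[0,0,0],0]]' --fingers 0 --newtons 60

```text
t: 8.23
ee_pos: [500.5, 312.8, 138.3]
orientation: [0.0, 0.609, 0.793, 0.001]
ft_force: [0.5, 0.3, 6.0]
gripper_width: 0.347
finger_force: 58.2
```

Call:
drive_tool --commands '[[[0,0,0.01],0],[[0,0,0.015],0],[[0,0,0.015],0],[[0,0,0.015],0],[[0,0,0.015],0],[[0,0,0.015],0],[[0,0,0.015],0],[[0,0,0.01],0],[[0,0,0],0],[[0,0,0],0],[[0,0,0],0]]'

```text
t: 9.15
ee_pos: [499.9, 312.5, 247.1]
orientation: [-0.0, 0.61, 0.793, -0.0]
ft_force: [-0.2, 0.4, -2.6]
gripper_width: 0.348
finger_force: 58.4
```

Call:
drive_tool --commands '[[[0.001,-0.02,0],0],[[0.002,-0.03,0],0],[[0.002,-0.03,0],0],[[0.002,-0.03,0],0],[[0.002,-0.03,0],0],[[0.002,-0.03,0],0],[[0.002,-0.03,0],0],[[0.002,-0.03,0],0],[[0.002,-0.03,0],0],[[0.002,-0.03,0],0],[[0.002,-0.03,0],0],[[0.002,-0.03,0],0],[[0.002,-0.03,0],0],[[0.002,-0.03,0],0],[[0.002,-0.03,0],0],[[0.002,-0.03,0],0],[[0.002,-0.03,0],0],[[0.002,-0.03,0],0],[[0.002,-0.03,0],0],[[0.002,-0.03,0],0]]'

```text
t: 10.82
ee_pos: [538.6, -278.7, 246.8]
orientation: [-0.001, 0.61, 0.793, -0.0]
ft_force: [1.1, 1.0, -1.5]
gripper_width: 0.34
finger_force: 58.5
```

Call:
drive_tool --commands '[[[0.012,-0.015,0],0],[[0,0,0],0],[[0,0,0],0],[[0,0,0],0]]'

```text
t: 11.15
ee_pos: [550.8, -291.8, 247.0]
orientation: [-0.001, 0.609, 0.793, 0.0]
ft_force: [0.1, 0.4, -1.3]
gripper_width: 0.345
finger_force: 58.7
```

```bash
cat > c.py <<'E'
from h import *
import sys
np.set_printoptions(precision=1,suppress=True)
o=get_obs(); print(o["t"],o["ee_pos"],o["ft_force"],o["gripper_width"])
for cam in ("scene","wrist","top"):
    p=read_camera(cam)
    if cam==(sys.argv[3] if len(sys.argv)>3 else "scene"): save(p,sys.argv[2])
    for n in ("probe_tip","probe",sys.argv[1]):
        print(cam,n,[(np.array(t["position"]),round(t["score"],2)) for t in tip_of(p,n)[:1]])
    W=cloud(p)
    for m in outline_of(p,sys.argv[1][:-5])[:1]:
        if not sys.argv[1].startswith("board"): continue
        pts=W[m["mask"]]; pts=pts[~np.isnan(pts[:,0])]; pts=pts[pts[:,2]<60]
        if len(pts)<50: continue
        zt=np.percentile(pts[:,2],90); tp=pts[abs(pts[:,2]-zt)<5]; rc=cv2.minAreaRect(tp[:,:2].astype(np.float32)); print("  board",len(tp),zt,np.array(rc[0]),np.array(rc[1]),rc[2])
    for m in outline_of(p,"probe")[:1]:
        pts=W[m["mask"]]; pts=pts[~np.isnan(pts[:,0])]
        print("  probe pts",m["score"],len(pts),"z min/max",np.percentile(pts[:,2],[1,99]))
        if cam=="scene":
            for z in range(int(pts[:,2].min()),int(pts[:,2].max()),15):
                s=pts[(pts[:,2]>=z)&(pts[:,2]<z+15)]
                if len(s)>8: print("   ",z,len(s),np.median(s,0))
E
python3 c.py board_short_mark sc2.png
```

```text
11.15 [ 550.8 -291.8  247. ] [ 0.1  0.4 -1.3] 0.3447894819176564
scene probe_tip [(array([ 550.7, -296. ,  126.2]), 0.57)]
scene probe [(array([ 553.2, -293.8,  192.5]), 0.7)]
scene board_short_mark [(array([ 553. , -297.4,   45.2]), 0.69)]
  board 582 46.59443116697531 [ 534.6 -297.8] [99.9 68.8] 10.52122974395752
  probe pts 0.62 669 z min/max [ -0.6 301.7]
    -3 28 [ 276.3 -508.2    0.2]
    132 36 [ 556.2 -288.2  140.2]
    147 20 [ 555.4 -288.6  155.4]
    162 35 [ 557.2 -287.2  170.3]
    177 29 [ 558.1 -288.   183.3]
    192 103 [ 570.3 -279.   205.6]
    207 146 [ 564.5 -281.2  208.8]
    222 89 [ 564.6 -283.5  230. ]
    237 60 [ 563.1 -279.1  242.5]
    252 26 [ 556.3 -275.4  261.2]
    267 31 [ 556.6 -276.1  274.5]
    282 38 [ 555.  -276.1  290. ]
    297 24 [ 551.8 -277.9  300.8]
wrist probe_tip []
wrist probe [(array([ 554.5, -293.1,  202.9]), 0.86)]
wrist board_short_mark [(array([ 551.1, -294.8,   45.4]), 0.65)]
  board 4272 45.575619279657 [ 530.8 -302.1] [100.1  69.8] 9.703580856323242
  probe pts 0.86 14120 z min/max [203.8 303.2]
top probe_tip [(array([ 544. , -118.5,    1.1]), 0.19)]
top probe []
top board_short_mark [(array([ 551. , -299.8,   47.3]), 0.48)]
  board 36 46.797184050410806 [ 571.  -269.4] [12.3 24.7] 32.24824905395508
```

```bash
python3 -c "
import cv2
a=cv2.imread('pics/sc2.png')[80:280,80:300]; cv2.imwrite('pics/sc2c.png',cv2.resize(a,None,fx=2.7,fy=2.7,interpolation=3))"
```

```text
(no output)
```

View pics/sc2c.png

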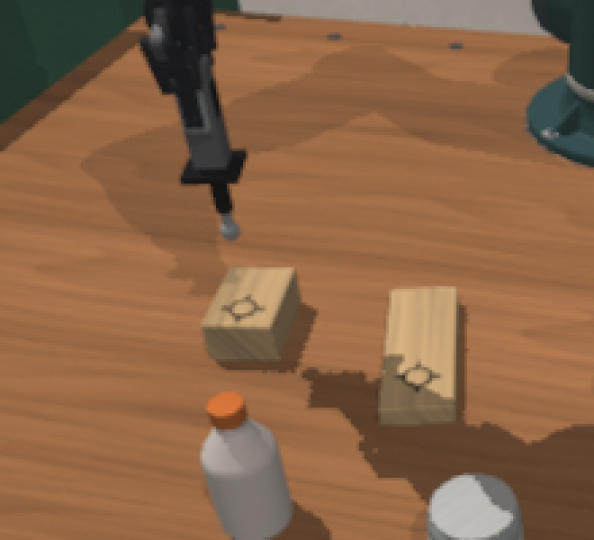

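Call:
drive_tool --commands '[[[0.0017,-0.006,0],0],[[0,0,-0.015],0],[[0,0,-0.015],0],[[0,0,-0.015],0],[[0,0,-0.015],0],[[0,0,-0.01],0],[[0,0,-0.005],0],[[0,0,0],0],[[0,0,0],0],[[0,0,0],0]]'

```text
t: 12.88
ee_pos: [553.2, -298.7, 173.5]
orientation: [0.001, 0.609, 0.793, 0.0]
ft_force: [0.3, -0.6, -1.6]
gripper_width: 0.344
finger_force: 58.9
```

The crop shows the probe held in line with the fingers, the ball at (230,230) above the short board's ring at (243,308). The lean is perspective. I check the tip against the ring before pressing.

```bash
python3 c.py board_short_mark sc3.png | grep -v "^   "; python3 -c "
import cv2
a=cv2.imread('pics/sc3.png')[120:240,120:240]; cv2.imwrite('pics/sc3c.png',cv2.resize(a,None,fx=5,fy=5,interpolation=3))"
```

```text
12.8833 [ 553.2 -298.7  173.5] [ 0.3 -0.6 -1.6] 0.3443040706257652
scene probe_tip [(array([ 554.4, -304.1,   54.3]), 0.43)]
scene probe [(array([ 557.2, -301.7,  120. ]), 0.79)]
scene board_short_mark [(array([ 554.1, -298.6,   46.7]), 0.69)]
  board 514 46.75715451959163 [ 534.4 -298.8] [100.5  69.5] 9.113561630249023
  probe pts 0.61 532 z min/max [ 45.8 227.4]
wrist probe_tip []
wrist probe [(array([ 554.8, -297.3,  123.2]), 0.94)]
wrist board_short_mark [(array([ 550.2, -296.4,   44.8]), 0.64)]
  board 7355 22.440581470385997 [ 547.1 -145.8] [184.8  23.1] 14.900206565856934
  probe pts 0.82 14045 z min/max [129.6 228.2]
top probe_tip []
top probe [(array([778.2,   2.2,  -1.5]), 0.45)]
top board_short_mark [(array([ 557. , -299.1,   45.9]), 0.56)]
  probe pts 0.34 472 z min/max [ 15.5 695.2]
```

View pics/sc3c.png

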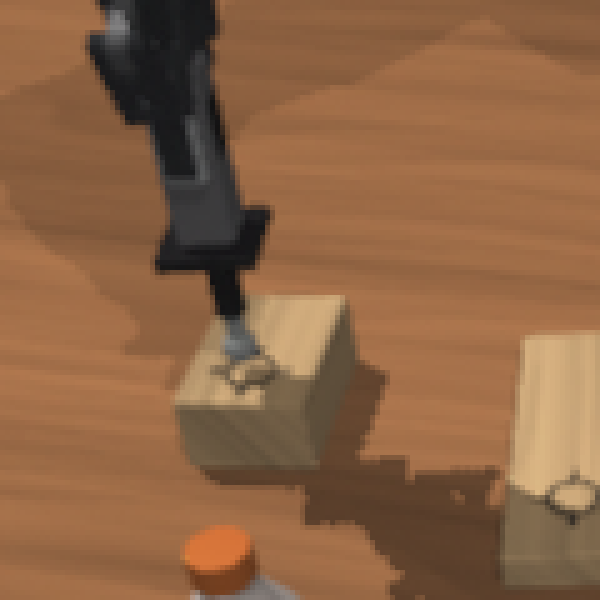

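The ball's bottom at (240,358) would land about 9 px left of the ring's centre at (250,371), so it needs +4 mm in y. The networks give the same correction.

Call:
drive_tool --commands '[[[0,0.004,0],0],[[0,0,-0.003],0],[[0,0,-0.002],0],[[0,0,-0.002],0],[[0,0,-0.001],0],[[0,0,-0.001],0],[[0,0,-0.001],0],[[0,0,-0.001],0],[[0,0,0],0]]'

```text
t: 14.53
ee_pos: [552.9, -294.4, 161.7]
orientation: [0.0, 0.609, 0.793, 0.0]
ft_force: [-1.0, 1.0, 2.6]
gripper_width: 0.343
finger_force: 59.2
```

Call:
drive_tool --commands '[[[0,0,-0.001],0],[[0,0,-0.001],0],[[0,0,0],0],[[0,0,0],0],[[0,0,0],0],[[0,0,0],0]]'

```text
t: 15.03
ee_pos: [552.9, -294.4, 159.7]
orientation: [0.0, 0.609, 0.793, -0.0]
ft_force: [-0.4, 0.9, 3.1]
gripper_width: 0.345
finger_force: 59.3
```

Contact force is about 4.5 N, roughly 5 mm of travel. I hold it and verify.

Call:
drive_tool --commands '[[[0,0,0],0],[[0,0,0],0],[[0,0,0],0],[[0,0,0],0],[[0,0,0],0],[[0,0,0],0],[[0,0,0],0],[[0,0,0],0],[[0,0,0],0],[[0,0,0],0],[[0,0,0],0],[[0,0,0],0]]'

```text
t: 16.03
ee_pos: [552.8, -294.4, 159.6]
orientation: [-0.0, 0.609, 0.793, 0.0]
ft_force: [0.1, -0.0, 2.9]
gripper_width: 0.344
finger_force: 59.3
```

```bash
python3 c.py board_short_mark sc4.png | grep -v "^    "; python3 -c "
import cv2
a=cv2.imread('pics/sc4.png')[120:240,120:240]; cv2.imwrite('pics/sc4c.png',cv2.resize(a,None,fx=5,fy=5,interpolation=3))"
```

```text
16.0333 [ 552.8 -294.4  159.6] [ 0.1 -0.   2.9] 0.34374697471207843
scene probe_tip [(array([ 553.9, -300. ,   47.2]), 0.56)]
scene probe [(array([ 557.1, -298.4,  107.5]), 0.83)]
scene board_short_mark [(array([ 551.4, -299.7,   45.3]), 0.97)]
  board 484 46.621887715986176 [ 535.2 -299.6] [98.7 72.1] 10.073322296142578
  probe pts 0.87 478 z min/max [ 56.6 211.9]
wrist probe_tip []
wrist probe [(array([ 556.1, -294.4,  110.2]), 0.84)]
wrist board_short_mark []
  probe pts 0.97 13923 z min/max [116.9 214.9]
top probe_tip []
top probe [(array([501.6, 311.3,   1.2]), 0.16)]
top board_short_mark [(array([ 590.8, -105.2,   27.6]), 0.57)]
  board 56 55.82268743357814 [500.6 310.2] [88.4 90.4] 13.890388488769531
```

View pics/sc4c.png

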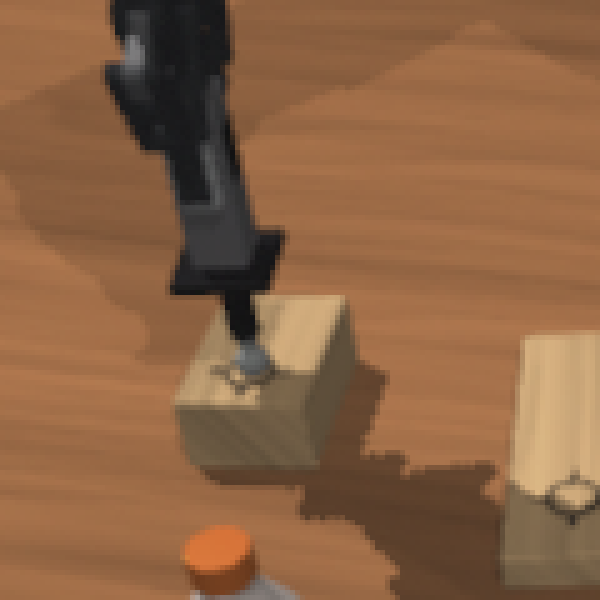

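The ball rests inside the short board's ring: contact at about (255,371), ring centre (250,370), so about 2.5 mm off. The reading is done. Next is the middle board.

Call:
drive_tool --commands '[[[0,0,0.01],0],[[0,0,0.02],0],[[0,0,0.025],0],[[-0.004,0.015,0],0],[[-0.008,0.03,0],0],[[-0.008,0.03,0],0],[[-0.008,0.03,0],0],[[-0.008,0.03,0],0],[[-0.008,0.03,0],0],[[-0.008,0.03,0],0],[[-0.008,0.03,0],0],[[-0.008,0.03,0],0],[[-0.008,0.03,0],0],[[-0.008,0.03,0],0],[[-0.008,0.03,0],0],[[-0.007,0.03,0],0],[[0,0.012,0],0],[[0,0,0],0],[[0,0,0],0]]'

```text
t: 18.52
ee_pos: [453.8, 92.9, 215.0]
orientation: [0.0, 0.609, 0.793, -0.0]
ft_force: [0.9, -0.6, -1.9]
gripper_width: 0.344
finger_force: 58.7
```

```bash
python3 c.py board_middle_mark sc5.png | grep -v "^    "
```

```text
18.5167 [453.8  92.9 215. ] [ 0.9 -0.6 -1.9] 0.3437368707067959
scene probe_tip [(array([453.5,  85.7,  94. ]), 0.46)]
scene probe [(array([456.8,  88.8, 163.2]), 0.72)]
scene board_middle_mark [(array([454.1,  93.3,  32. ]), 0.74)]
  board 931 34.14492467525529 [496.2  96.1] [140.8  69.5] 2.7313807010650635
  probe pts 0.91 468 z min/max [106.4 266.8]
wrist probe_tip []
wrist probe [(array([456.7,  87.9, 167.3]), 0.76)]
wrist board_middle_mark [(array([453.3,  91.4,  33. ]), 0.87)]
  board 7096 32.58961109909559 [492.9  94.5] [139.2  69.5] 2.6753311157226562
top probe_tip []
top probe []
top board_middle_mark [(array([457.7,  96.6,  32.5]), 0.5)]
```

Call:
drive_tool --commands '[[[-0.0005,0.0022,-0.012],0],[[0,0,-0.015],0],[[0,0,-0.015],0],[[0,0,-0.01],0],[[0,0,-0.005],0],[[0,0,0],0],[[0,0,0],0]]'

```text
t: 20.0
ee_pos: [453.4, 94.9, 158.0]
orientation: [0.0, 0.609, 0.793, 0.0]
ft_force: [0.1, -0.4, -1.5]
gripper_width: 0.341
finger_force: 58.8
```

```bash
python3 c.py board_middle_mark sc6.png | grep -v "^    "; python3 -c "
import cv2
a=cv2.imread('pics/sc6.png')[130:250,250:370]; cv2.imwrite('pics/sc6c.png',cv2.resize(a,None,fx=5,fy=5,interpolation=3))"
```

```text
20.0 [453.4  94.9 158. ] [ 0.1 -0.4 -1.5] 0.3408363837636669
scene probe_tip [(array([456.8,  90.5,  35.7]), 0.52)]
scene probe [(array([456.5,  89.3, 107. ]), 0.87)]
scene board_middle_mark [(array([453.4,  93. ,  34.4]), 0.97)]
  board 899 34.145301278787805 [496.   96.2] [142.5  69.3] 2.556739330291748
  probe pts 0.89 472 z min/max [  1.5 209.7]
wrist probe_tip []
wrist probe [(array([455.9,  92.4, 108. ]), 0.9)]
wrist board_middle_mark [(array([454.2,  91.3,  33.5]), 0.81)]
  board 8872 32.41661820401012 [492.8  94.2] [139.4  70.2] 2.7874584197998047
  probe pts 0.65 14171 z min/max [113.5 213.4]
top probe_tip []
top probe []
top board_middle_mark [(array([454. ,  98. ,  30.5]), 0.47)]
  probe pts 0.22 689 z min/max [ 2.6 80.4]
```

View pics/sc6c.png

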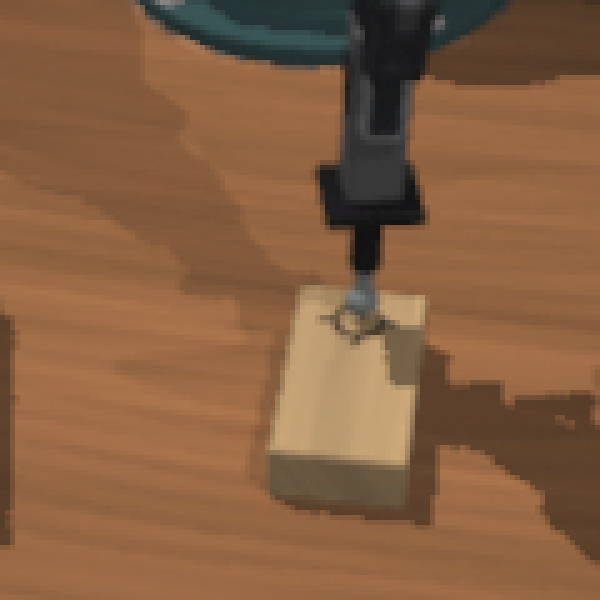

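The ball's bottom at (361,308) sits just above the ring's centre at (358,322) and is aligned within about 2 mm. Pressing now.

Call:
drive_tool --commands '[[[0,0,-0.002],0],[[0,0,-0.002],0],[[0,0,-0.001],0],[[0,0,-0.001],0],[[0,0,-0.001],0],[[0,0,-0.001],0],[[0,0,-0.001],0],[[0,0,0],0],[[0,0,0],0]]'

```text
t: 21.65
ee_pos: [453.4, 94.8, 148.7]
orientation: [0.0, 0.609, 0.793, 0.0]
ft_force: [-0.1, -0.3, 1.7]
gripper_width: 0.349
finger_force: 59.3
```

Call:
drive_tool --commands '[[[0,0,-0.001],0],[[0,0,-0.001],0],[[0,0,0],0],[[0,0,0],0],[[0,0,0],0],[[0,0,0],0],[[0,0,0],0],[[0,0,0],0],[[0,0,0],0],[[0,0,0],0],[[0,0,0],0],[[0,0,0],0],[[0,0,0],0],[[0,0,0],0]]'

```text
t: 22.82
ee_pos: [453.4, 94.8, 146.7]
orientation: [0.0, 0.609, 0.793, -0.0]
ft_force: [-0.2, 0.2, 2.6]
gripper_width: 0.345
finger_force: 59.3
```

About 4.1 N, roughly 4 mm in, held for over a second. Next is the long board.

Call:
drive_tool --commands '[[[0,0,0.01],0],[[0,0,0.02],0],[[0,0,0.03],0],[[0.012,-0.018,0],0],[[0.02,-0.03,0],0],[[0.02,-0.03,0],0],[[0.02,-0.03,0],0],[[0.02,-0.03,0],0],[[0.02,-0.03,0],0],[[0.02,-0.03,0],0],[[0.005,-0.003,0],0],[[0,0,-0.02],0],[[0,0,-0.015],0],[[0,0,-0.01],0],[[0,0,-0.005],0],[[0,0,0],0],[[0,0,0],0]]'

```text
t: 24.23
ee_pos: [590.5, -106.0, 157.1]
orientation: [0.0, 0.609, 0.793, 0.0]
ft_force: [1.3, 0.2, -2.1]
gripper_width: 0.343
finger_force: 58.9
```

```bash
python3 c.py board_long_mark sc7.png | grep -v "^    "
```

```text
24.2333 [ 590.5 -106.   157.1] [ 1.3  0.2 -2.1] 0.3426811516909905
scene probe_tip [(array([ 592.1, -112.6,   34. ]), 0.54)]
scene probe [(array([ 593.2, -111.9,  104.4]), 0.61)]
scene board_long_mark [(array([ 591.3, -107.8,   24.5]), 0.64)]
  board 863 24.133517270737197 [ 544.4 -119.2] [184.4  69.6] 15.235269546508789
  probe pts 0.96 503 z min/max [ 22.4 183.1]
wrist probe_tip [(array([ 589.3, -108.4,   23.9]), 0.74)]
wrist probe [(array([ 594. , -107.6,  109.4]), 0.67)]
wrist board_long_mark [(array([ 591.2, -110.7,   25.8]), 0.61)]
  board 12718 22.358778458080486 [ 540.8 -122. ] [185.1  70.4] 15.581039428710938
  probe pts 0.65 14042 z min/max [114.2 212.4]
top probe_tip []
top probe []
top board_long_mark []
```

```bash
python3 -c "
import cv2
a=cv2.imread('pics/sc7.png')[130:250,180:300]; cv2.imwrite('pics/sc7c.png',cv2.resize(a,None,fx=5,fy=5,interpolation=3))"
```

```text
(no output)
```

View pics/sc7c.png

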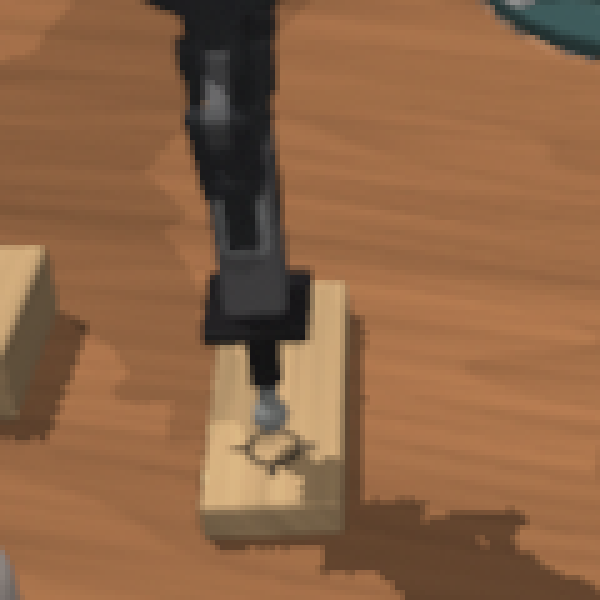

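The ball's bottom at (269,430), dropped 15 mm, lands at about (270,450). The ring's centre is at (273,448), so it is well aligned. Pressing.

Call:
drive_tool --commands '[[[-0.0005,0.001,-0.005],0],[[0,0,-0.004],0],[[0,0,-0.002],0],[[0,0,-0.002],0],[[0,0,-0.001],0],[[0,0,-0.001],0],[[0,0,-0.001],0],[[0,0,-0.001],0],[[0,0,-0.001],0],[[0,0,0],0],[[0,0,0],0]]'

```text
t: 26.05
ee_pos: [589.9, -105.2, 138.8]
orientation: [0.0, 0.609, 0.793, 0.0]
ft_force: [-1.3, 0.6, 1.0]
gripper_width: 0.346
finger_force: 59.4
```

Call:
drive_tool --commands '[[[0,0,-0.001],0],[[0,0,-0.001],0],[[0,0,0],0],[[0,0,0],0],[[0,0,0],0],[[0,0,0],0],[[0,0,0],0],[[0,0,0],0],[[0,0,0],0],[[0,0,0],0],[[0,0,0],0],[[0,0,0],0],[[0,0,0],0],[[0,0,0],0]]'

```text
t: 27.22
ee_pos: [589.9, -105.2, 136.7]
orientation: [0.0, 0.609, 0.793, 0.0]
ft_force: [-0.8, 0.8, 2.2]
gripper_width: 0.344
finger_force: 59.4
```

About 3.8 N, held. Now back to above the stand.

Call:
drive_tool --commands '[[[0,0,0.013],0],[[0,0,0.02],0],[[0,0,0.03],0],[[0,0,0.03],0],[[0,0,0.02],0],[[-0.003,0.0145,0],0],[[-0.0065,0.03,0],0],[[-0.0065,0.03,0],0],[[-0.0065,0.03,0],0],[[-0.0065,0.03,0],0],[[-0.0065,0.03,0],0],[[-0.0065,0.03,0],0],[[-0.0065,0.03,0],0],[[-0.0065,0.03,0],0],[[-0.0065,0.03,0],0],[[-0.0065,0.03,0],0],[[-0.0065,0.03,0],0],[[-0.0065,0.03,0],0],[[-0.0065,0.03,0],0]]'

```text
t: 28.8
ee_pos: [501.1, 301.1, 248.6]
orientation: [-0.0, 0.609, 0.793, -0.0]
ft_force: [1.3, -1.2, -2.8]
gripper_width: 0.345
finger_force: 59.0
```

Call:
drive_tool --commands '[[[-0.002,0.013,0],0],[[0,0,-0.01],0],[[0,0,-0.01],0],[[0,0,0],0],[[0,0,0],0],[[0,0,0],0],[[0,0,0],0]]'

```text
t: 29.38
ee_pos: [500.5, 312.2, 230.1]
orientation: [0.0, 0.61, 0.793, 0.0]
ft_force: [0.5, -1.1, -2.1]
gripper_width: 0.345
finger_force: 58.8
```

```bash
python3 c.py stand_seat sc8.png | grep -v "^    "; python3 -c "
import cv2
a=cv2.imread('pics/sc8.png')[120:260,340:480]; cv2.imwrite('pics/sc8c.png',cv2.resize(a,None,fx=4.2,fy=4.2,interpolation=3))"
```

```text
29.3833 [500.5 312.2 230.1] [ 0.5 -1.1 -2.1] 0.34546374876133723
scene probe_tip [(array([501.8, 305. , 108.6]), 0.42)]
scene probe [(array([501.8, 310.1, 176.9]), 0.97)]
scene stand_seat [(array([502.1, 312. ,  89.7]), 0.98)]
  probe pts 0.87 780 z min/max [  1.3 285.4]
wrist probe_tip []
wrist probe [(array([504.4, 311.4, 181.7]), 0.95)]
wrist stand_seat [(array([496.2, 310.4,  88.4]), 0.87)]
  probe pts 0.96 13931 z min/max [186.9 285. ]
top probe_tip [(array([493.6,  95.8,  -0.8]), 0.21)]
top probe [(array([501.4, 312.1, 180.4]), 0.76)]
top stand_seat [(array([495.2, 311.3,  88.8]), 0.64)]
  probe pts 0.76 277 z min/max [184.5 282.5]
```

View pics/sc8c.png

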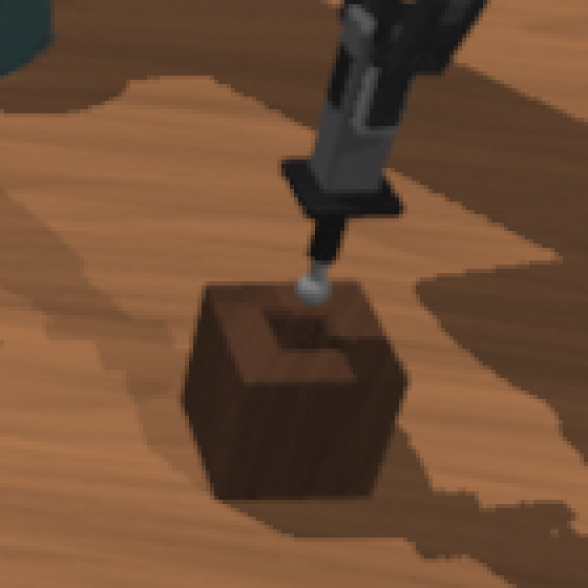

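The ball's bottom at (312,305) is above the well mouth centred near (307,328) and lands inside it when lowered 20 mm. Inserting.

Call:
drive_tool --commands '[[[0,0.0003,-0.006],0],[[0,0,-0.008],0],[[0,0,-0.008],0],[[0,0,-0.006],0],[[0,0,-0.006],0],[[0,0,-0.006],0],[[0,0,0],0],[[0,0,0],0]]'

```text
t: 30.95
ee_pos: [500.2, 312.6, 189.4]
orientation: [-0.0, 0.609, 0.793, -0.0]
ft_force: [-0.8, -0.5, -2.4]
gripper_width: 0.347
finger_force: 58.9
```

Free of contact with the ball 20 mm inside the well. Continuing.

Call:
drive_tool --commands '[[[0,0,-0.008],0],[[0,0,-0.008],0],[[0,0,-0.008],0],[[0,0,-0.008],0],[[0,0,-0.006],0],[[0,0,-0.005],0],[[0,0,-0.003],0],[[0,0,0],0],[[0,0,0],0]]'

```text
t: 31.7
ee_pos: [500.4, 312.7, 143.7]
orientation: [0.0, 0.609, 0.793, 0.0]
ft_force: [-0.7, 1.2, -1.3]
gripper_width: 0.347
finger_force: 59.0
```

Call:
drive_tool --commands '[[[0,0,-0.002],0],[[0,0,-0.001],0],[[0,0,-0.001],0],[[0,0,0],0],[[0,0,0],0],[[0,0,0],0]]'

```text
t: 32.2
ee_pos: [500.4, 312.6, 139.7]
orientation: [0.0, 0.61, 0.793, 0.0]
ft_force: [-0.9, 0.4, -1.7]
gripper_width: 0.343
finger_force: 59.0
```

Call:
drive_tool --commands '[[[0,0,-0.001],0],[[0,0,-0.0005],0],[[0,0,0],0],[[0,0,0],0],[[0,0,0],0]]'

```text
t: 32.62
ee_pos: [500.4, 312.6, 138.3]
orientation: [0.0, 0.609, 0.793, 0.0]
ft_force: [0.1, -0.8, 0.6]
gripper_width: 0.347
finger_force: 59.1
```

Contact is just beginning. I release, then rise.

Call:
drive_tool --commands '[[[0,0,0],0],[[0,0,0],0],[[0,0,0],0],[[0,0,0],0],[[0,0,0],0],[[0,0,0],0],[[0,0,0],0],[[0,0,0],0],[[0,0,0],0],[[0,0,0],0]]' --fingers 1

```text
t: 33.45
ee_pos: [500.4, 312.6, 138.2]
orientation: [-0.0, 0.609, 0.793, 0.0]
ft_force: [0.8, 0.0, -0.7]
gripper_width: 1.001
finger_force: 0.0
```

Call:
drive_tool --commands '[[[0,0,0.01],0],[[0,0,0.02],0],[[0,0,0.02],0],[[0,0,0.02],0],[[0,0,0.02],0],[[0,0,0.02],0],[[0,0,0.02],0],[[0,0,0],0],[[0,0,0],0],[[0,0,0],0],[[0,0,0],0]]'

```text
t: 34.37
ee_pos: [500.0, 312.5, 267.6]
orientation: [-0.0, 0.609, 0.793, -0.001]
ft_force: [0.2, -0.3, -0.2]
gripper_width: 1.001
finger_force: 0.0
```

```bash
python3 w.py wr3.png; python3 -c "
from h import *
save(read_camera('scene'),'sc9.png')"
```

```text
34.3667 [500.03  312.462 267.58 ] toolx yaw 104.89490603589212 z [-0.001 -0.    -1.   ] [0.42  0.372 0.212 1.412 0.    1.731] [ 0.175 -0.317 -0.215] 1.0013401297688547
[481.429 378.083 409.65 ]
probe 0.96 3552 [   3    0    0    0    0    0    0    0    4 1103   45   65   73   69
   69   82  109  143  214 1573    0    0    0    0    0]
185 1728 192.19722159900485 [499.6 311.1] [29.5 30.5] 16.0
92 1130 97.45499527365675 [499.7 311.4] [50.  49.5] 15.4
stand 0.97 5059 [  32   32   42   50   43   59   60   56 3364 1319    0    0    0    0
    0    0    0    0    0    0    0    0    0    0    0]
80 4681 89.58011097672511 [499.9 311.3] [90. 90.] 14.0
[] [{'position': [500.0, 317.8, 180.3], 'score': 0.89}]
```

View pics/sc9.png

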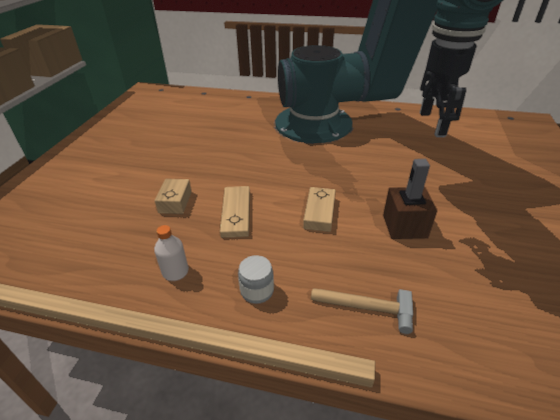

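The probe stands upright in its stand at (415,190), its collar flat at the same height as before and centred within 1 mm. The boards and other items are where they were, and the gripper is clear. Handing in.

```bash
python3 -c "
from workcell import *
print(sign_off())"
```

```text
the job is handed in; nothing more can be done
None
```

I took readings on all three boards, shortest to longest, at about 4 N each (head in roughly 4–5 mm, held a second or more), then put the probe back upright in its stand, released it and handed the job in; no verdict was returned.

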